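# Clamp the soldering block in the spring-jaw holder

### The job

Clamp the pale soldering block in the spring-jaw holder: use one end of the block to push the red jaw back and hold it open, bring the other end down under the fixed blue lip, then let go, so that the block lies flat on the seat, caught under both lips and pinched between the jaw and the blue stop. The block is brittle, so never drive the jaw all the way back against its end stop, and leave the black charcoal block and all the other things on the bench where they are.

Things in the scene. Friction and masses are not known exactly. Their poses are not given: they have to be found in the camera images.
- block_center (a point): Centre of the pale beige soldering block, a loose plain slab 140 mm long (its x), 50 mm wide (its y), 26 mm thick (its z), about 0.3 kg, with shallow dark dots on top; it starts lying flat on the bench. Both ends and both faces are alike. Grip it across the 50 mm width.
- holder: Spring-jaw holder screwed to the bench. Its x runs along it, z up; base plate 270 x 90 x 12 mm, x -155 to +115 mm; origin underneath. On it a blue carriage with a red spring jaw at the -x end (nearer the robot) and a fixed stop at +x. The carriage is stiffly clamped up to 13 mm either way along x of its mid setting; how far is not measured: find it by touch or sight.
- seat (a point): Middle of the seat's top, 40 mm above the bench: a flat bar along the holder's x, 34 mm wide, on which the clamped block lies (block centre 53 mm above the bench, y = 0, x = 0 with the carriage at its mid setting). It is narrower than the block, so fingers can pass beside it, down to about 25 mm above the bench.
- stop_place (a point): Where the lower inner edge of the fixed stop's lip is with the carriage at mid setting (holder x = +65 mm, 71 mm above the bench); really up to 13 mm off along x. The stop is 66 mm wide, its inner face 5 mm behind the lip's edge, its back 25 mm behind; its lip and top end 78 mm above the bench.
- jaw (a joint): How far the red jaw is pushed back (m), towards -x: 0 shut, end stop 0.034, about 0.016 with the block clamped. A spring shuts it: 2.5 N at 0, 8 N at 0.016, 14 N at 0.034; its friction on the block drags with up to 10 N. The block must go in tilted (about 35 degrees, jaw end low); its high end passes the fixed lip only with the jaw past 0.024, so aim for 0.028. Level, straight down, it does not fit.
- jaw_place (a point): Where the shut jaw's inner face is with the carriage at mid setting (holder x = -54 mm, 53 mm above the bench); really up to 13 mm off along x. Jaw 72 mm wide, 14 mm thick; its lip reaches 16 mm from the face over the block, 82 to 90 mm above the bench; below it, side cheeks 62 mm apart reach 14 mm. 72 mm behind the shut face is a blue spring housing, 60 mm high.
- charcoal_center (a point): Centre of the black charcoal block, same size as the pale one (140 x 50 x 26 mm), loose, lying flat on the bench. Not to be moved.
- pan: Small open steel pan, 86 mm across and 38 mm high, with a rod handle reaching 150 mm from its middle along its x; origin at its underside centre. Not to be moved.
- pliers: Pliers with orange handles lying flat, about 165 mm long along x, 18 mm high; origin near the rivet. Not to be moved.
- jar: Round jar, 60 mm across, 70 mm high; origin at its underside centre. Not to be moved.
- brush: Hand brush about 190 mm long lying along its x; not to be moved.
- hammer: Hammer about 220 mm long lying along its x; not to be moved.

How it is judged:
By the outcome, as a careful person would: the job done as asked, in the order asked, and still so for the second after the job is handed in, with the robot touching nothing.
It also fails if it takes over 45 s, if anything falls off the work surface, if the arm or the gripper's body presses on something with over 40 N, if the wrist force passes 120 N, or if a joint passes its speed limit or range.

### The arm

A 6-joint arm with a two-finger parallel gripper is mounted at the origin on the work surface. World frame = base frame: x ahead of the robot, y to its left, z up, the work surface at z = 0. Lengths are in m, angles in degrees, forces in N, time in s.
With the tool pointing down it reaches from about 0.4 to 0.825 m from the base axis. Payload 7 kg.
Tool frame: the origin (TCP) lies on the centre line of the jaws, within the pads' length; the fingertips stand 17 mm ahead of it and the grasp point (between the pads) lies 2 mm behind it; y points along the fingers, z is the direction in which the jaws open and shut, and the axes are right-handed (so a half turn about y gives the same grasp; the last joint's range is limited). The gripper opens to 88 mm and grips with 3 to 60 N. Pads are 19 mm wide; open, the fingers measure 130 mm over their backs; the gripper's body (78 mm by 193 mm) begins 47 mm behind the grasp point.
Start: joints at [79.876, 20.546, 0.682, 0, -70.136, -16.507], TCP at [0.303, 0.603, 0.244] pointing down, gripper open.
Joint ranges: [-176.03, 176.03], [-82.01, 121.73], [-58.28, 71.71], [-173.87, 95.51], [-174.79, -0.11], [-173.66, 173.66]. Speed limits (degrees/s): [136.94, 136.94, 172.46, 180, 180, 180].

### API

Orientations are given as [roll, pitch, yaw] about the fixed x, y, z axes, in that order (R = Rz(yaw) Ry(pitch) Rx(roll)).
In Python, from plant import r, capture, camera_info gives the robot as it stands. The module is installed in compiled form; this text tells all that it offers.
- The arm moves only by the tool apply_moves, never from a script. Its argument "deltas" is a list of rows, each an object of numbers: "tx", "ty", "tz": the shift along the tool's x, y, z in m; "turn": the turn about the tool's y in rad; "gripper": the finger opening in m, from 0 to 0.0876. A call has 1 to 5 rows; each row is the pose to reach, as a shift and turn from the pose commanded when the call began, along the tool's axes at that moment; what a row does not reach only later rows make up. A row lasts 1/10 s, in which the tool goes at most 50 mm and 8.59 degrees, less where a joint would pass 70% of its speed; a pose out of reach is approached as far as the arm can. A call with a gripper value outside its range is refused whole. The fingers move at their own pace and stop on an object; "newtons" is the grip in N (left out, the last holds). Time passes only in rows, so rows that repeat a pose let the fingers close. It gives the time, the measured TCP pose, the force and the opening at its end, in the units of the state.
- r.get_state(): the state, without advancing time (a new reading comes with each control period).
- capture(name): name is "scene" or "side" or "wrist"; returns (picture, depth): 480x640x3 uint8, red, green, blue; 480x640 float32, m along the optical axis (not along the pixel's ray), 0 where there is no reading.
- camera_info(name): a dict with "K" (3x3 intrinsics, pixels), "eye" and "orientation" of the camera in the world; the wrist camera has in their place "tool_from_camera" (4x4, takes a point from camera to tool coordinates, whose origin is the TCP and whose axes are the tool frame's). Camera axes: x right, y up, looking along -z (the intrinsics and any distortion apply to the point x, -y, -z); pixel columns grow to the right and rows downward; lengths in m; the calibration is good to about 2 mm. A picture is of the moment at which its call begins: read the wrist's pose just before it. camera_info takes no time and is no camera call.
- r.close_job(): hands the job in, once; it reports no verdict.
The state is a dict: "time_s": time; "joints": joint angles; "qd": joint speeds; "joint_torque": joint torques, N m; "tcp_pos": TCP position; "eef_rot": TCP orientation; "contact_force": force on the tool from outside, world axes, zero at the start; "moment": the same for the moment, N m; "gripper_width": finger opening in m.
Only numpy, scipy, OpenCV 4.12 (cv2) and the standard library are available. Lean on these libraries where they do the work, as an engineer would, in place of code of your own. Each camera call takes 0.05 s, during which the arm holds its last target.

## Working session

There is one attempt and no reset: what is moved stays moved. The work goes in short steps, Python scripts to look and compute and a tool call to move; the robot and the scene stay as the last step left them, time stands still between calls to the robot, and variables do not carry over. Pictures are saved under pics/ and viewed, and the job is handed in when it is done.

Besides the shell and the picture viewer there is one more tool, called after ">>>" by a JSON object that holds its "name" and its "arguments", one argument or row to a line. apply_moves: Moves the arm, as the interface text tells. Its arguments: {"type":"object","properties":{"deltas":{"type":"array","items":{"type":"object","properties":{"tx":{"type":"number"},"ty":{"type":"number"},"tz":{"type":"number"},"turn":{"type":"number"},"gripper":{"type":"number"}}}},"newtons":{"type":"number"}},"required":["deltas"]}

```bash
mkdir -p pics; cat > h.py <<'E'
import numpy as np, cv2
from scipy.spatial.transform import Rotation as R
from plant import r, capture, camera_info
def rot(o):
    o=np.array(o); return o if o.shape==(3,3) else R.from_euler('xyz',o,degrees=True).as_matrix()
def campose(name):
    ci=camera_info(name)
    if name=='wrist':
        s=r.get_state(); T=np.eye(4);T[:3,:3]=rot(s['eef_rot']);T[:3,3]=s['tcp_pos']
        return T@np.array(ci['tool_from_camera']),np.array(ci['K']),ci
    T=np.eye(4);T[:3,:3]=rot(ci['orientation']);T[:3,3]=ci['eye'];return T,np.array(ci['K']),ci
def shot(name,fn):
    T,K,ci=campose(name); p,d=capture(name)
    cv2.imwrite(f'pics/{fn}.png',p[:,:,::-1]); np.savez(f'{fn}.npz',p=p,d=d,T=T,K=K)
    return p,d,T,K
def pts(d,T,K):
    v,u=np.mgrid[0:d.shape[0],0:d.shape[1]]
    x=(u-K[0,2])/K[0,0]*d;y=(v-K[1,2])/K[1,1]*d
    P=np.stack([x,-y,-d],-1); P=P@T[:3,:3].T+T[:3,3]; P[d<=0]=np.nan; return P
def load(fn):
    z=np.load(fn+'.npz'); return z['p'],z['d'],z['T'],z['K']
def proj(X,T,K):
    c=(np.atleast_2d(X)-T[:3,3])@T[:3,:3]; return np.stack([K[0,0]*c[:,0]/-c[:,2]+K[0,2],K[1,1]*-c[:,1]/-c[:,2]+K[1,2]],-1)
E
python3 - <<'E'
from h import *
print(r.get_state())
for n in ('scene','side','wrist'):
    print(n,camera_info(n)); shot(n,n+'0')
E
```

```text
{'time_s': 0.0, 'joints': array([ 7.98764118e+01,  2.05900524e+01,  6.34879821e-01, -2.06871103e-02,
       -7.01358458e+01, -1.65081706e+01]), 'qd': array([-0.05856357,  0.0416667 ,  0.07242544,  0.00327509, -0.03580459,
        0.00917347]), 'joint_torque': array([-1.38759264e-03, -5.82715845e+01,  2.93074769e+01,  6.99772239e+00,
        7.13321962e-03, -1.78126411e-04]), 'tcp_pos': array([0.30237166, 0.60297776, 0.24264489]), 'eef_rot': array([-8.99072070e+01,  7.21986411e-03,  1.53361202e+02]), 'contact_force': array([-0.29491119,  0.09099208, -0.82461188]), 'moment': array([-0.01425687,  0.03712228,  0.02567687]), 'gripper_width': 0.08755197678703404}
scene {'K': array([[480.40750478,   0.        , 324.19447665],
       [  0.        , 480.40750478, 239.88238285],
       [  0.        ,   0.        ,   1.        ]]), 'eye': array([1.06341197, 0.71892914, 0.71213169]), 'orientation': array([ 54.26660671,  -0.69675317, 143.88406267])}
side {'K': array([[577.57762426,   0.        , 318.94743348],
       [  0.        , 577.57762426, 244.24531389],
       [  0.        ,   0.        ,   1.        ]]), 'eye': array([-0.26570221, -1.03249185,  0.94011517]), 'orientation': array([ 56.82620334,  -0.86019456, -38.75138786])}
wrist {'K': array([[383.07457009,   0.        , 321.70496823],
       [  0.        , 383.07457009, 241.86244851],
       [  0.        ,   0.        ,   1.        ]]), 'tool_from_camera': array([[-1.12245005e-03, -9.63693612e-01, -2.67008169e-01,
        -7.16840764e-02],
       [-4.37353730e-04,  2.67008785e-01, -9.63693996e-01,
        -1.41784003e-01],
       [ 9.99999274e-01, -9.64921355e-04, -7.21179020e-04,
         2.80887111e-04],
       [ 0.00000000e+00,  0.00000000e+00,  0.00000000e+00,
         1.00000000e+00]])}
```

View pics/scene0.png

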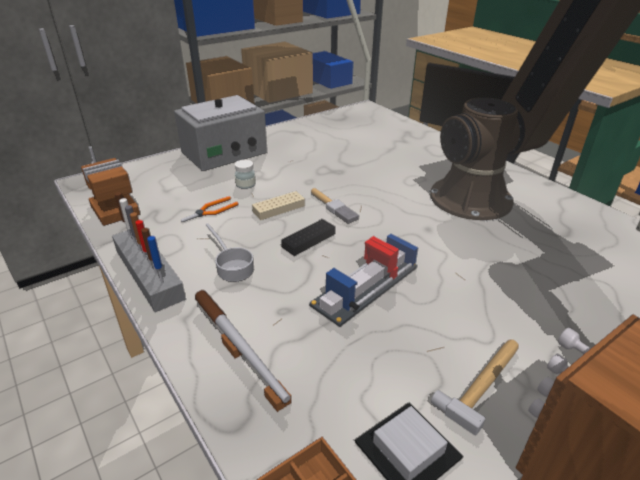

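View pics/side0.png

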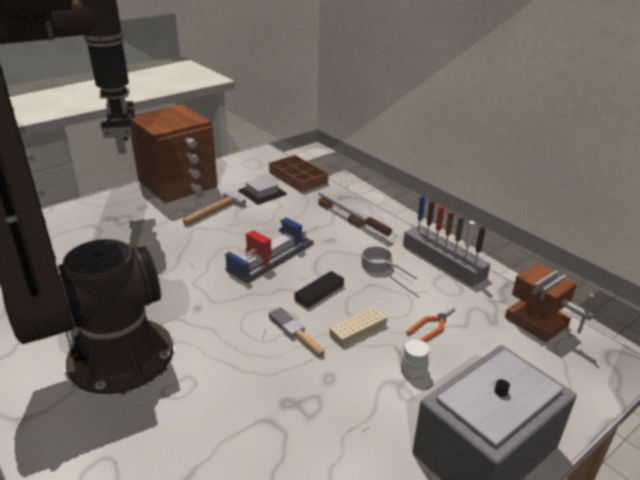

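View pics/wrist0.png

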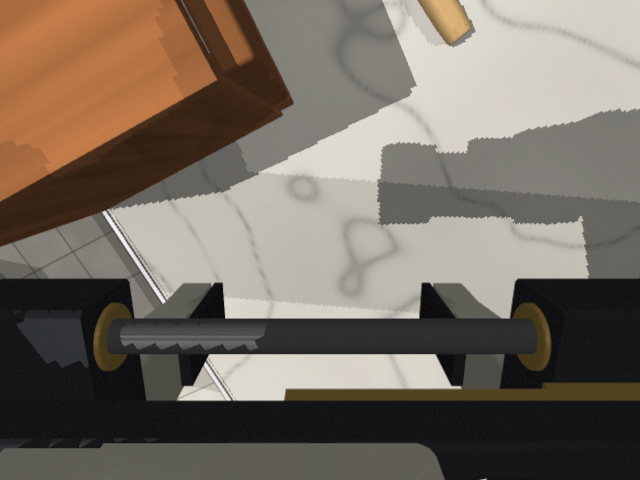

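The scene picture shows the pale block at about (279,205), the charcoal block at (308,236), the red jaw at (381,256) and the blue stop at (340,287). Next I measure the positions from depth.

```bash
cat > m.py <<'E'
from h import *
for n,(u,v) in {'scene0':(279,205),'side0':(358,326)}.items():
    p,d,T,K=load(n); P=pts(d,T,K)
    c=P[v,u]; print(n,'blk px',c)
    hsv=cv2.cvtColor(p,cv2.COLOR_RGB2HSV)
    near=np.hypot(P[...,0]-c[0],P[...,1]-c[1])<.1
    top=near&(P[...,2]>.018)&(P[...,2]<.034)
    X=P[top]; 
    rr=cv2.minAreaRect((X[:,:2]*1000).astype(np.float32)); print('top',len(X),rr,np.median(X[:,2]))
    red=(hsv[...,1]>150)&((hsv[...,0]<6)|(hsv[...,0]>174))&(P[...,2]>.03)&(P[...,2]<.11)&(np.hypot(P[...,0]-.5,P[...,1]-.1)<.4)
    blue=(hsv[...,1]>90)&(hsv[...,0]>100)&(hsv[...,0]<125)&(P[...,2]>.03)&(P[...,2]<.11)
    for nm,m in (('red',red),('blue',blue)):
        k,lab,st,ce=cv2.connectedComponentsWithStats(m.astype(np.uint8))
        for i in range(1,k):
            if st[i,4]>60:
                Y=P[lab==i]; zt=np.nanmax(Y[:,2]); Y2=Y[Y[:,2]>np.percentile(Y[:,2],90)-.004]
                print(nm,ce[i],st[i,4],'z95',np.percentile(Y[:,2],95),'top',cv2.minAreaRect((Y2[:,:2]*1000).astype(np.float32)))
E
python3 m.py
```

```text
scene0 blk px [ 0.49942519 -0.24797163  0.02617705]
top 594 ((489.5325927734375, -269.1026611328125), (57.191524505615234, 142.52743530273438), 87.75748443603516) 0.025173913013803506
red [381.84429066 246.17647059] 289 z95 0.09312341876559208 top ((457.462158203125, 114.49449157714844), (31.233675003051758, 69.78783416748047), 11.874349594116211)
blue [402.42748092 242.39694656] 131 z95 0.06143011980117913 top ((379.6806945800781, 101.51681518554688), (14.694257736206055, 77.04692077636719), 10.649770736694336)
blue [340.57322835 284.83464567] 635 z95 0.07906651188128545 top ((586.6740112304688, 136.6189727783203), (25.751256942749023, 64.9627456665039), 11.843836784362793)
side0 blk px [ 0.47121456 -0.28481467  0.02637008]
top 839 ((482.539794921875, -270.87786865234375), (55.89403533935547, 142.907470703125), 86.32706451416016) 0.022432556285526872
red [259.54961832 241.8778626 ] 262 z95 0.09014210374566452 top ((449.3600769042969, 106.20114135742188), (30.942020416259766, 71.19178009033203), 6.620331287384033)
blue [291.13829787 223.45744681] 94 z95 0.07755513893474869 top ((577.0542602539062, 125.69705963134766), (25.03034019470215, 65.2396240234375), 7.54782772064209)
blue [236.94845361 259.19587629] 97 z95 0.05921380354806231 top ((370.8363037109375, 92.23432159423828), (18.96697425842285, 72.85090637207031), 4.986362934112549)
```

```bash
python3 - <<'E'
import cv2
a=cv2.imread('pics/scene0.png')[200:340,230:430]; cv2.imwrite('pics/sc.png',cv2.resize(a,None,fx=4,fy=4,interpolation=3))
a=cv2.imread('pics/side0.png')[200:360,210:410]; cv2.imwrite('pics/sd.png',cv2.resize(a,None,fx=3.75,fy=3.75,interpolation=3))
E
cat >> h.py <<'E'
def togo(x,y,z,yaw):
    s=r.get_state(); M=rot(s['eef_rot']); d=M.T@(np.array([x,y,z])-s['tcp_pos'])
    cy=np.degrees(np.arctan2(M[1,0],M[0,0])); dy=(yaw-cy+180)%360-180
    print('t',round(s['time_s'],2),'pos',np.round(s['tcp_pos'],4),'yaw',round(cy,2),'| tx ty tz',np.round(d,4),'turn',round(-np.radians(dy),4),'| F',np.round(s['contact_force'],1),'w',round(s['gripper_width'],4))
E
python3 -c "
from h import *
togo(.55,.125,.244,10)"
```

```text
t 0.15 pos [0.3024 0.6031 0.2429] yaw 153.37 | tx ty tz [-0.4356 -0.0007  0.3163] turn 2.5022 | F [-0.4  0.1 -0.5] w 0.0873
```

>>> {"name": "apply_moves", "arguments": {
  "deltas": [
    {"tx": -0.04, "tz": 0.03, "turn": 0.15},
    {"tx": -0.08, "tz": 0.06, "turn": 0.3},
    {"tx": -0.12, "tz": 0.09, "turn": 0.45},
    {"tx": -0.16, "tz": 0.12, "turn": 0.6},
    {"tx": -0.2, "tz": 0.15, "turn": 0.75}
  ]
}}

```text
invalid input at $.deltas[0]: expected keys tx, ty, tz, turn, gripper
```

```bash
python3 -c "
from h import *
togo(.55,.125,.244,10)"
```

```text
t 0.15 pos [0.3024 0.6031 0.2429] yaw 153.37 | tx ty tz [-0.4356 -0.0007  0.3163] turn 2.5022 | F [-0.4  0.1 -0.5] w 0.0873
```

All five keys are required.

>>> {"name": "apply_moves", "arguments": {
  "deltas": [
    {"tx": -0.04, "ty": 0, "tz": 0.03, "turn": 0.15, "gripper": 0.087},
    {"tx": -0.08, "ty": 0, "tz": 0.06, "turn": 0.3, "gripper": 0.087},
    {"tx": -0.12, "ty": 0, "tz": 0.09, "turn": 0.45, "gripper": 0.087},
    {"tx": -0.16, "ty": 0, "tz": 0.12, "turn": 0.6, "gripper": 0.087},
    {"tx": -0.2, "ty": 0, "tz": 0.15, "turn": 0.75, "gripper": 0.087}
  ]
}}

```text
time_s: 0.65
tcp_pos: [0.4145, 0.3777, 0.2435]
eef_rot: [-90.0, 0.0, 110.1]
contact_force: [1.5, -0.1, -0.1]
gripper_width: 0.0868
```

```bash
python3 -c "
from h import *
togo(.55,.125,.244,10)"
```

```text
t 0.65 pos [0.4145 0.3777 0.2435] yaw 110.07 | tx ty tz [-0.2838 -0.0005 -0.0406] turn 1.7465 | F [ 1.5 -0.1 -0.1] w 0.0868
```

>>> {"name": "apply_moves", "arguments": {
  "deltas": [
    {"tx": -0.045, "ty": 0, "tz": -0.006, "turn": 0.15, "gripper": 0.087},
    {"tx": -0.09, "ty": 0, "tz": -0.012, "turn": 0.3, "gripper": 0.087},
    {"tx": -0.135, "ty": 0, "tz": -0.019, "turn": 0.45, "gripper": 0.087},
    {"tx": -0.18, "ty": 0, "tz": -0.025, "turn": 0.6, "gripper": 0.087},
    {"tx": -0.22, "ty": 0, "tz": -0.031, "turn": 0.75, "gripper": 0.087}
  ]
}}

```text
time_s: 1.15
tcp_pos: [0.5203, 0.1822, 0.2436]
eef_rot: [-90.0, -0.0, 67.1]
contact_force: [0.9, 1.0, -0.2]
gripper_width: 0.0872
```

```bash
python3 -c "
from h import *
togo(.55,.125,.244,10)"
```

```text
t 1.15 pos [0.5203 0.1822 0.2436] yaw 67.05 | tx ty tz [-0.0411 -0.0004 -0.0496] turn 0.9958 | F [ 0.9  1.  -0.2] w 0.0872
```

>>> {"name": "apply_moves", "arguments": {
  "deltas": [
    {"tx": -0.02, "ty": 0, "tz": -0.025, "turn": 0.15, "gripper": 0.087},
    {"tx": -0.041, "ty": 0, "tz": -0.05, "turn": 0.3, "gripper": 0.087},
    {"tx": -0.041, "ty": 0, "tz": -0.05, "turn": 0.45, "gripper": 0.087},
    {"tx": -0.041, "ty": 0, "tz": -0.05, "turn": 0.6, "gripper": 0.087},
    {"tx": -0.041, "ty": 0, "tz": -0.05, "turn": 0.75, "gripper": 0.087}
  ]
}}

```text
time_s: 1.65
tcp_pos: [0.5502, 0.1266, 0.2432]
eef_rot: [-90.0, 0.0, 24.0]
contact_force: [0.1, 0.5, -0.3]
gripper_width: 0.0875
```

>>> {"name": "apply_moves", "arguments": {
  "deltas": [
    {"tx": 0, "ty": 0, "tz": 0, "turn": 0.15, "gripper": 0.087},
    {"tx": 0, "ty": 0, "tz": 0, "turn": 0.245, "gripper": 0.087},
    {"tx": 0, "ty": 0, "tz": 0, "turn": 0.245, "gripper": 0.087}
  ]
}}

```text
time_s: 1.95
tcp_pos: [0.5501, 0.1271, 0.2433]
eef_rot: [-90.0, 0.0, 10.3]
contact_force: [0.7, 0.7, -0.0]
gripper_width: 0.0867
```

```bash
python3 -c "
from h import *
togo(.55,.125,.244,10); shot('wrist','w1')"
```

```text
t 1.95 pos [0.5501 0.1271 0.2433] yaw 10.34 | tx ty tz [-0.0005 -0.0007 -0.002 ] turn 0.0059 | F [ 0.7  0.7 -0. ] w 0.0867
```

View pics/w1.png

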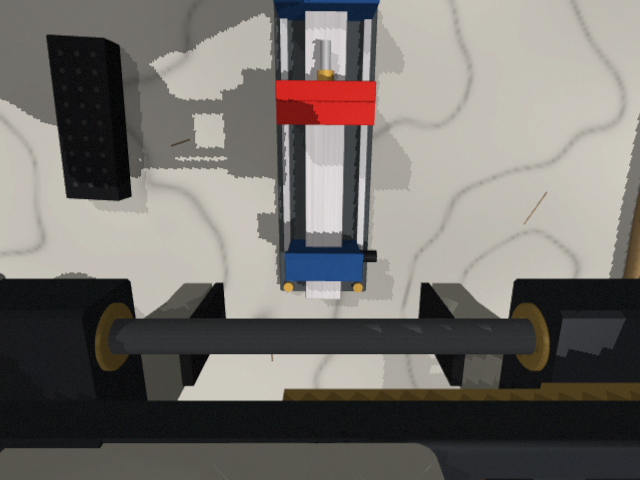

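```bash
python3 - <<'E'
from h import *
p,d,T,K=load('w1'); P=pts(d,T,K)
a=cv2.imread('pics/w1.png')[60:300,250:400]; cv2.imwrite('pics/w1c.png',cv2.resize(a,None,fx=2.5,fy=2.5,interpolation=0))
hsv=cv2.cvtColor(p,cv2.COLOR_RGB2HSV)
for nm,lo,hi,zt,rows in (('red',174,6,.09,None),('blue',100,125,.078,None),('blue',100,125,.060,None)):
    h=hsv[...,0]; m=((h>=lo)|(h<=hi)) if lo>hi else (h>=lo)&(h<=hi)
    m&=(hsv[...,1]>100)&(abs(P[...,2]-zt)<.004)
    k,lab,st,ce=cv2.connectedComponentsWithStats(m.astype(np.uint8)); 
    for i in range(1,k):
        if st[i,4]<200: continue
        Y=P[lab==i]; 
        rr=cv2.minAreaRect((Y[:,:2]*1000).astype(np.float32)); print(nm,zt,st[i],np.median(Y[:,2]),rr)
E
```

```text
red 0.09 [ 275   80  101   45 4333] 0.0913587013898442 ((455.6722717285156, 112.01498413085938), (29.924484252929688, 72.08629608154297), 10.134008407592773)
blue 0.078 [ 284  251   79   30 2261] 0.07852811654371178 ((583.6802368164062, 134.45188903808594), (25.446163177490234, 66.06085968017578), 10.371006965637207)
blue 0.06 [274   0 105   6 475] 0.05992411763762012 ((383.02630615234375, 99.54762268066406), (2.812549114227295, 78.23223114013672), 10.368634223937988)
```

View pics/w1c.png

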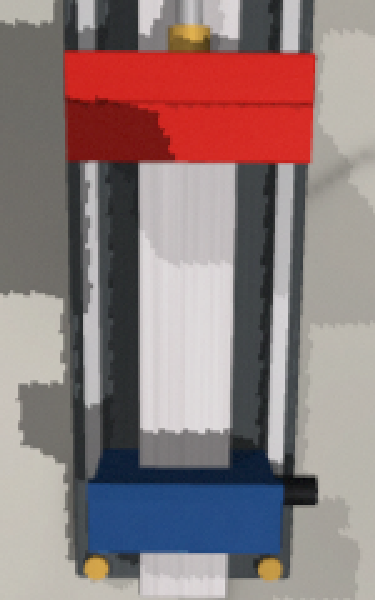

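The holder is clear: the red jaw covers rows 80–125, the stop rows 251–281, and the yaw is about 10.1°. With the carriage as it stands, the clamped block centre would be at about (0.5076, 0.1211). Next, a look at the pale block from above.

```bash
python3 -c "
from h import *
togo(.53,-.27,.243,-3)"
```

```text
t 2.0 pos [0.5502 0.1271 0.2434] yaw 10.54 | tx ty tz [-0.0924  0.0004 -0.3867] turn 0.2363 | F [ 0.3  0.6 -0.5] w 0.0872
```

>>> {"name": "apply_moves", "arguments": {
  "deltas": [
    {"tx": -0.011, "ty": 0, "tz": -0.045, "turn": 0.05, "gripper": 0.087},
    {"tx": -0.022, "ty": 0, "tz": -0.09, "turn": 0.1, "gripper": 0.087},
    {"tx": -0.033, "ty": 0, "tz": -0.135, "turn": 0.15, "gripper": 0.087},
    {"tx": -0.044, "ty": 0, "tz": -0.18, "turn": 0.2, "gripper": 0.087},
    {"tx": -0.055, "ty": 0, "tz": -0.225, "turn": 0.236, "gripper": 0.087}
  ]
}}

```text
time_s: 2.5
tcp_pos: [0.5364, -0.1057, 0.2437]
eef_rot: [-90.0, -0.0, -3.0]
contact_force: [0.9, -0.2, -0.2]
gripper_width: 0.087
```

```bash
python3 -c "
from h import *
togo(.53,-.27,.243,-3)"
```

```text
t 2.5 pos [ 0.5364 -0.1057  0.2437] yaw -2.99 | tx ty tz [ 0.0021  0.0007 -0.1644] turn 0.0001 | F [ 0.9 -0.2 -0.2] w 0.087
```

>>> {"name": "apply_moves", "arguments": {
  "deltas": [
    {"tx": 0, "ty": 0, "tz": -0.045, "turn": 0, "gripper": 0.087},
    {"tx": 0, "ty": 0, "tz": -0.09, "turn": 0, "gripper": 0.087},
    {"tx": 0, "ty": 0, "tz": -0.135, "turn": 0, "gripper": 0.087},
    {"tx": 0.002, "ty": 0, "tz": -0.164, "turn": 0, "gripper": 0.087},
    {"tx": 0.002, "ty": 0, "tz": -0.164, "turn": 0, "gripper": 0.087}
  ]
}}

```text
time_s: 3.0
tcp_pos: [0.5294, -0.2711, 0.2429]
eef_rot: [-90.0, 0.1, -3.1]
contact_force: [-0.1, 0.9, -0.6]
gripper_width: 0.0869
```

```bash
python3 - <<'E'
from h import *
togo(.53,-.27,.243,-3); p,d,T,K=shot('wrist','w2'); P=pts(d,T,K)
m=(abs(P[...,2]-.026)<.004)&(np.arange(480)[:,None]<300)
k,lab,st,ce=cv2.connectedComponentsWithStats(m.astype(np.uint8))
for i in range(1,k):
    if st[i,4]>400:
        Y=P[lab==i]; print(st[i],np.median(Y[:,2]),cv2.minAreaRect((Y[:,:2]*1000).astype(np.float32)))
E
```

```text
t 3.0 pos [ 0.5294 -0.2711  0.2429] yaw -3.12 | tx ty tz [ 0.0005 -0.0001  0.0011] turn -0.0022 | F [-0.1  0.9 -0.6] w 0.0869
[ 293   89   57  154 8302] 0.02654309901973481 ((487.32061767578125, -270.11639404296875), (50.09632873535156, 139.61203002929688), 86.74066925048828)
[ 473   96   64  158 8334] 0.026402276208652375 ((504.854736328125, -97.90895080566406), (139.9105682373047, 51.06974411010742), 7.228525638580322)
```

View pics/w2.png

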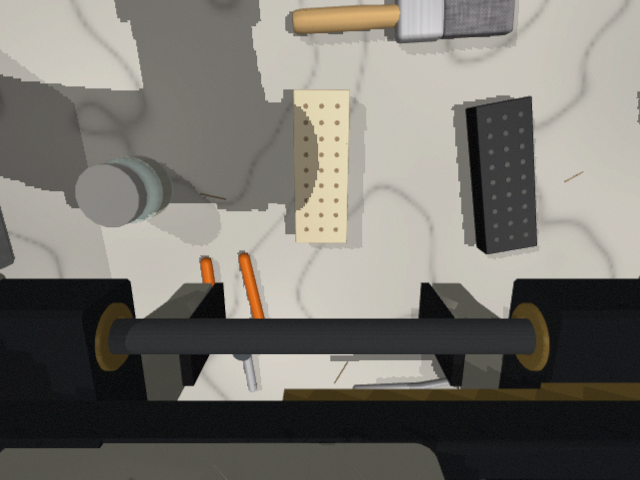

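The block centre is (0.4873, −0.2701) at yaw −3.26°, with the pliers' tips well clear. I'll grip it 40 mm from its centre, towards the +x end.

```bash
python3 -c "
from h import *
togo(.5272,-.2724,.021,-3.26)"
```

```text
t 3.05 pos [ 0.5295 -0.2696  0.2429] yaw -3.12 | tx ty tz [-0.0019  0.2219 -0.003 ] turn 0.0024 | F [-0.6  1.   0.5] w 0.087
```

>>> {"name": "apply_moves", "arguments": {
  "deltas": [
    {"tx": -0.002, "ty": 0.05, "tz": -0.003, "turn": 0.002, "gripper": 0.072},
    {"tx": -0.002, "ty": 0.1, "tz": -0.003, "turn": 0.002, "gripper": 0.072},
    {"tx": -0.002, "ty": 0.14, "tz": -0.003, "turn": 0.002, "gripper": 0.072},
    {"tx": -0.002, "ty": 0.17, "tz": -0.003, "turn": 0.002, "gripper": 0.072},
    {"tx": -0.002, "ty": 0.19, "tz": -0.003, "turn": 0.002, "gripper": 0.072}
  ]
}}

```text
time_s: 3.55
tcp_pos: [0.5267, -0.2695, 0.0511]
eef_rot: [-90.0, 0.2, -3.0]
contact_force: [0.4, 0.3, 0.4]
gripper_width: 0.0721
```

```bash
python3 -c "
from h import *
togo(.5272,-.2724,.021,-3.26)"
```

```text
t 3.55 pos [ 0.5267 -0.2695  0.0511] yaw -3.05 | tx ty tz [ 0.0007  0.0301 -0.0029] turn 0.0037 | F [0.4 0.3 0.4] w 0.0721
```

>>> {"name": "apply_moves", "arguments": {
  "deltas": [
    {"tx": 0, "ty": 0.015, "tz": -0.001, "turn": 0.003, "gripper": 0.072},
    {"tx": 0, "ty": 0.03, "tz": -0.001, "turn": 0.003, "gripper": 0.072},
    {"tx": 0, "ty": 0.03, "tz": -0.001, "turn": 0.003, "gripper": 0.072}
  ]
}}

```text
time_s: 3.85
tcp_pos: [0.5266, -0.2705, 0.0217]
eef_rot: [-90.0, 0.2, -3.2]
contact_force: [-0.1, 0.3, 0.8]
gripper_width: 0.0722
```

>>> {"name": "apply_moves", "arguments": {
  "deltas": [
    {"tx": 0, "ty": 0, "tz": 0, "turn": 0, "gripper": 0.045},
    {"tx": 0, "ty": 0, "tz": 0, "turn": 0, "gripper": 0.045},
    {"tx": 0, "ty": 0, "tz": 0, "turn": 0, "gripper": 0.045},
    {"tx": 0, "ty": 0, "tz": 0, "turn": 0, "gripper": 0.045},
    {"tx": 0, "ty": 0, "tz": 0, "turn": 0, "gripper": 0.045}
  ],
  "newtons": 5
}}

```text
time_s: 4.35
tcp_pos: [0.5283, -0.2718, 0.0245]
eef_rot: [-90.0, -0.1, -3.4]
contact_force: [-1.2, 2.7, 6.3]
gripper_width: 0.05
```

```bash
python3 - <<'E'
from h import *
togo(.5272,-.2724,.021,-3.26); p,d,T,K=shot('wrist','w3'); P=pts(d,T,K)
m=(abs(P[...,2]-.026)<.003)
k,lab,st,ce=cv2.connectedComponentsWithStats(m.astype(np.uint8))
for i in range(1,k):
    if st[i,4]>400:
        Y=P[lab==i]; print(st[i],np.median(Y[:,2]),cv2.minAreaRect((Y[:,:2]*1000).astype(np.float32)))
E
```

```text
t 4.35 pos [ 0.5283 -0.2718  0.0245] yaw -3.37 | tx ty tz [-0.0011  0.0035 -0.0007] turn -0.002 | F [-1.2  2.7  6.3] w 0.05
[  217    13   210   305 42568] 0.026610241935763487 ((471.7362060546875, -269.66680908203125), (82.0783462524414, 110.0545883178711), 87.63766479492188)
[ 262  354  120   29 3423] 0.026623361090934966 ((549.421142578125, -273.0777587890625), (50.13616943359375, 15.166522026062012), 86.7668685913086)
```

View pics/w3.png

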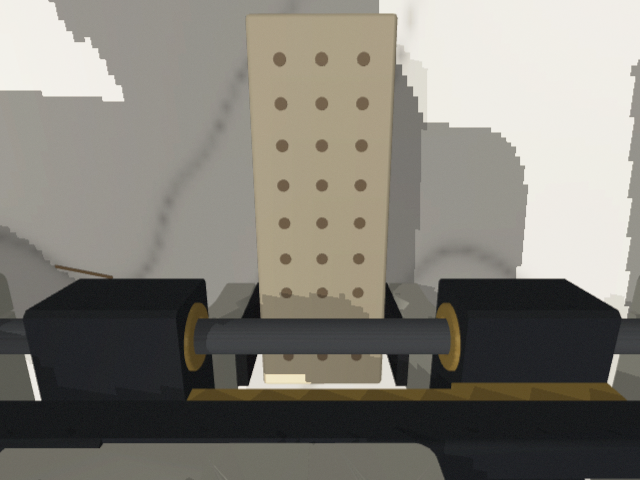

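>>> {"name": "apply_moves", "arguments": {
  "deltas": [
    {"tx": 0, "ty": -0.01, "tz": 0, "turn": 0, "gripper": 0.045},
    {"tx": -0.002, "ty": -0.02, "tz": 0, "turn": 0, "gripper": 0.045},
    {"tx": -0.004, "ty": -0.03, "tz": 0, "turn": 0, "gripper": 0.045},
    {"tx": -0.004, "ty": -0.03, "tz": 0, "turn": 0, "gripper": 0.045}
  ],
  "newtons": 5
}}

```text
time_s: 4.8
tcp_pos: [0.5243, -0.2719, 0.0555]
eef_rot: [-90.0, -0.1, -3.4]
contact_force: [0.4, 0.5, -2.1]
gripper_width: 0.05
```

```bash
cat >> h.py <<'E'
def tilt(fn,lo=.002,hi=.2):
    p,d,T,K=shot('wrist',fn); P=pts(d,T,K)
    S=P[30:300:2,285:360:2].reshape(-1,3); 
    # along tool x profile in holder/tool coordinates
    M=T[:3,:3]
    s=r.get_state(); A=rot(s['eef_rot']); q=(S-s['tcp_pos'])@A
    # print rows: per-row tool x, height
    for v in range(0,400,20):
        g=P[v,300:345]; g=(g-s['tcp_pos'])@A; print(v,np.round(np.nanmedian(g,0)*1000,1), end=' ; ')
    print()
E
python3 -c "
from h import *
togo(.5272,-.2724,.021,-3.26); tilt('w4')"
```

```text
t 4.8 pos [ 0.5243 -0.2719  0.0555] yaw -3.39 | tx ty tz [ 0.0028  0.0345 -0.0003] turn -0.0023 | F [ 0.4  0.5 -2.1] w 0.05
0 [-131.5   53.8   -0. ] ; 20 [-123.5   54.    -0.2] ; 40 [-115.2   54.    -0.2] ; 60 [-101.9   26.9   -0.2] ; 80 [-94.1  24.8  -0.2] ; 100 [-86.3  22.5  -0.2] ; 120 [-78.5  20.2  -0.2] ; 140 [-70.7  18.2  -0.2] ; 160 [-62.9  15.9  -0.2] ; 180 [-55.2  13.4  -0.1] ; 200 [-47.3  11.4  -0.1] ; 220 [-39.6   9.1  -0.1] ; 240 [-31.8   7.   -0.1] ; 260 [-24.    4.8  -0.1] ; 280 [-16.3   2.5  -0.1] ; 300 [-8.5  0.3 -0.1] ; 320 [-32.5 -64.   -0.1] ; 340 [-29.6 -67.9  -0.1] ; 360 [14.7 -6.4 -0.1] ; 380 [22.4 -8.6 -0. ] ;
```

View pics/w4.png

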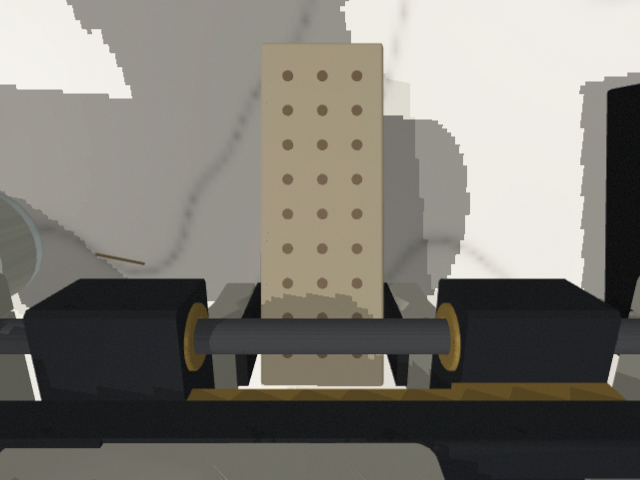

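The block pivots in the pads as hoped (tilt 16°). Raising it further, to about 36°.

>>> {"name": "apply_moves", "arguments": {
  "deltas": [
    {"tx": -0.004, "ty": -0.01, "tz": 0, "turn": 0, "gripper": 0.045},
    {"tx": -0.008, "ty": -0.02, "tz": 0, "turn": 0, "gripper": 0.045},
    {"tx": -0.013, "ty": -0.029, "tz": 0, "turn": 0, "gripper": 0.045},
    {"tx": -0.018, "ty": -0.036, "tz": 0, "turn": 0, "gripper": 0.045},
    {"tx": -0.018, "ty": -0.036, "tz": 0, "turn": 0, "gripper": 0.045}
  ],
  "newtons": 5
}}

```text
time_s: 5.35
tcp_pos: [0.5056, -0.2706, 0.091]
eef_rot: [-90.0, -0.1, -3.4]
contact_force: [0.3, -0.1, -0.5]
gripper_width: 0.0499
```

```bash
python3 -c "
from h import *
togo(.5272,-.2724,.021,-3.26); tilt('w5')"
```

```text
t 5.35 pos [ 0.5056 -0.2706  0.091 ] yaw -3.4 | tx ty tz [ 0.0216  0.07   -0.0005] turn -0.0024 | F [ 0.3 -0.1 -0.5] w 0.0499
0 [-138.2   75.    -0.2] ; 20 [-133.1   89.7   -0.4] ; 40 [-1.233e+02  8.990e+01 -1.000e-01] ; 60 [-1.133e+02  9.000e+01 -1.000e-01] ; 80 [-1.029e+02  8.990e+01 -1.000e-01] ; 100 [-90.4  66.6  -0.1] ; 120 [-80.3  59.   -0.1] ; 140 [-70.7  51.6  -0.1] ; 160 [-61.6  44.6  -0.1] ; 180 [-52.8  38.   -0.1] ; 200 [-44.4  31.8  -0. ] ; 220 [-36.4  25.5   0.2] ; 240 [-28.7  19.6  -0. ] ; 260 [-21.4  14.   -0. ] ; 280 [-14.3   8.7  -0. ] ; 300 [-7.5  3.5 -0. ] ; 320 [-32.7 -63.6  -0.1] ; 340 [-30.  -67.7  -0.1] ; 360 [ 11.4 -10.8   0. ] ; 380 [ 17.4 -15.    0. ] ;
```

View pics/w5.png

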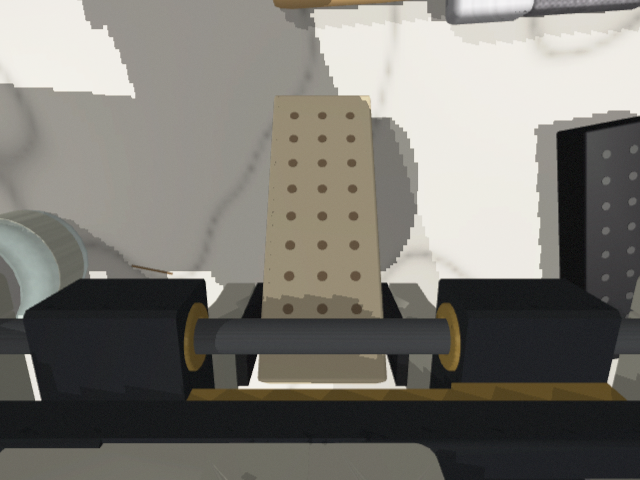

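>>> {"name": "apply_moves", "arguments": {
  "deltas": [
    {"tx": 0, "ty": 0, "tz": 0, "turn": 0, "gripper": 0.045},
    {"tx": 0, "ty": 0, "tz": 0, "turn": 0, "gripper": 0.045},
    {"tx": 0, "ty": -0.02, "tz": 0, "turn": 0, "gripper": 0.045},
    {"tx": 0, "ty": -0.05, "tz": 0, "turn": 0, "gripper": 0.045},
    {"tx": 0, "ty": -0.08, "tz": 0.015, "turn": 0, "gripper": 0.045}
  ],
  "newtons": 35
}}

```text
time_s: 5.9
tcp_pos: [0.5058, -0.2561, 0.169]
eef_rot: [-90.0, 0.2, -3.5]
contact_force: [1.1, 0.2, -3.0]
gripper_width: 0.0495
```

```bash
python3 -c "
from h import *
togo(.5686,.132,.2,10.1)"
```

```text
t 5.9 pos [ 0.5058 -0.2561  0.169 ] yaw -3.47 | tx ty tz [ 0.0391 -0.031   0.3912] turn -0.2369 | F [ 1.1  0.2 -3. ] w 0.0495
```

>>> {"name": "apply_moves", "arguments": {
  "deltas": [
    {"tx": 0.003, "ty": -0.01, "tz": 0.03, "turn": 0, "gripper": 0.045},
    {"tx": 0.007, "ty": -0.02, "tz": 0.07, "turn": -0.06, "gripper": 0.045},
    {"tx": 0.011, "ty": -0.031, "tz": 0.115, "turn": -0.12, "gripper": 0.045},
    {"tx": 0.016, "ty": -0.031, "tz": 0.16, "turn": -0.18, "gripper": 0.045},
    {"tx": 0.02, "ty": -0.031, "tz": 0.205, "turn": -0.237, "gripper": 0.045}
  ]
}}

```text
time_s: 6.4
tcp_pos: [0.5385, -0.0503, 0.2002]
eef_rot: [-90.0, 0.0, 10.3]
contact_force: [1.0, 0.2, -3.1]
gripper_width: 0.05
```

```bash
python3 -c "
from h import *
togo(.5686,.132,.2,10.1)"
```

```text
t 6.4 pos [ 0.5385 -0.0503  0.2002] yaw 10.3 | tx ty tz [0.0622 0.0002 0.174 ] turn 0.0035 | F [ 1.   0.2 -3.1] w 0.05
```

>>> {"name": "apply_moves", "arguments": {
  "deltas": [
    {"tx": 0.016, "ty": 0, "tz": 0.044, "turn": 0.001, "gripper": 0.045},
    {"tx": 0.031, "ty": 0, "tz": 0.088, "turn": 0.002, "gripper": 0.045},
    {"tx": 0.045, "ty": 0, "tz": 0.128, "turn": 0.003, "gripper": 0.045},
    {"tx": 0.057, "ty": 0, "tz": 0.159, "turn": 0.003, "gripper": 0.045},
    {"tx": 0.062, "ty": 0, "tz": 0.174, "turn": 0.003, "gripper": 0.045}
  ]
}}

```text
time_s: 6.9
tcp_pos: [0.569, 0.1328, 0.1993]
eef_rot: [-90.0, 0.1, 10.1]
contact_force: [0.3, -0.2, -2.8]
gripper_width: 0.0497
```

```bash
python3 -c "
from h import *
togo(.5686,.132,.2,10.1);tilt('w6')"
```

```text
t 6.9 pos [0.569  0.1328 0.1993] yaw 10.13 | tx ty tz [-0.0005 -0.0007 -0.0007] turn 0.0005 | F [ 0.3 -0.2 -2.8] w 0.0497
0 [-163.3  158.4   -1.2] ; 20 [-151.   158.8   -1.2] ; 40 [-127.   107.    -0.8] ; 60 [-116.6  108.8   -0.8] ; 80 [-105.4  108.7   -0.8] ; 100 [-90.4  67.   -0.8] ; 120 [-80.4  59.2  -0.8] ; 140 [-70.8  51.8  -0.8] ; 160 [-61.6  44.9  -0.8] ; 180 [-52.9  38.1  -0.8] ; 200 [-44.5  31.9  -0.8] ; 220 [-36.5  26.   -1. ] ; 240 [-28.8  20.1  -0.7] ; 260 [-21.4  14.4  -0.7] ; 280 [-14.3   9.1  -0.7] ; 300 [-7.6  3.9 -0.7] ; 320 [-32.8 -63.4  -0.7] ; 340 [-30.  -67.2  -0.7] ; 360 [ 11.3 -10.5  -0.9] ; 380 [ 17.4 -14.5  -0.7] ;
```

View pics/w6.png

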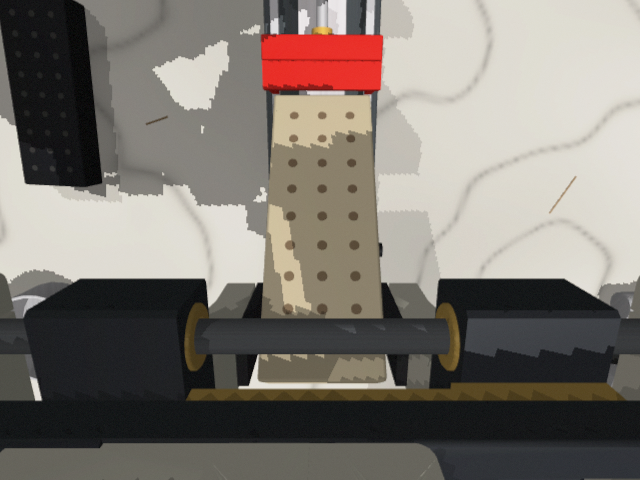

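>>> {"name": "apply_moves", "arguments": {
  "deltas": [
    {"tx": 0, "ty": 0.02, "tz": -0.001, "turn": 0, "gripper": 0.045},
    {"tx": 0, "ty": 0.04, "tz": -0.001, "turn": 0, "gripper": 0.045},
    {"tx": 0, "ty": 0.055, "tz": -0.001, "turn": 0, "gripper": 0.045},
    {"tx": 0, "ty": 0.067, "tz": -0.001, "turn": 0, "gripper": 0.045},
    {"tx": 0, "ty": 0.067, "tz": -0.001, "turn": 0, "gripper": 0.045}
  ]
}}

```text
time_s: 7.45
tcp_pos: [0.5681, 0.1282, 0.1315]
eef_rot: [-90.1, 0.2, 10.0]
contact_force: [-0.3, -1.0, -2.1]
gripper_width: 0.05
```

```bash
python3 -c "
from h import *
togo(.5686,.132,.2,10.1);tilt('w7')
shot('side','s7')
"; python3 -c "
import cv2
a=cv2.imread('pics/s7.png')[180:320,190:340]; cv2.imwrite('pics/s7c.png',cv2.resize(a,None,fx=4,fy=4,interpolation=3))"
```

```text
t 7.45 pos [0.5681 0.1282 0.1315] yaw 9.97 | tx ty tz [ 0.0009 -0.0685  0.0036] turn -0.0022 | F [-0.3 -1.  -2.1] w 0.05
0 [-127.7   40.3   -0.3] ; 20 [-120.3   40.5   -0.3] ; 40 [-113.    42.3   -0.3] ; 60 [-105.1   42.4   -0.3] ; 80 [-103.5   92.4   -0.3] ; 100 [-90.8  68.   -0.2] ; 120 [-80.7  60.4  -0.2] ; 140 [-71.1  53.   -0.2] ; 160 [-61.9  46.4  -0.2] ; 180 [-53.2  39.5  -0.2] ; 200 [-44.8  33.   -0.2] ; 220 [-36.8  27.   -0.2] ; 240 [-29.2  21.1  -0.2] ; 260 [-21.7  15.8  -0.2] ; 280 [-14.6  10.3  -0.2] ; 300 [-7.9  5.1 -0.4] ; 320 [-33.  -62.1  -0.2] ; 340 [-30.2 -66.1  -0.2] ; 360 [11.2 -8.9 -0.1] ; 380 [ 17.2 -13.1  -0.1] ;
```

View pics/w7.png

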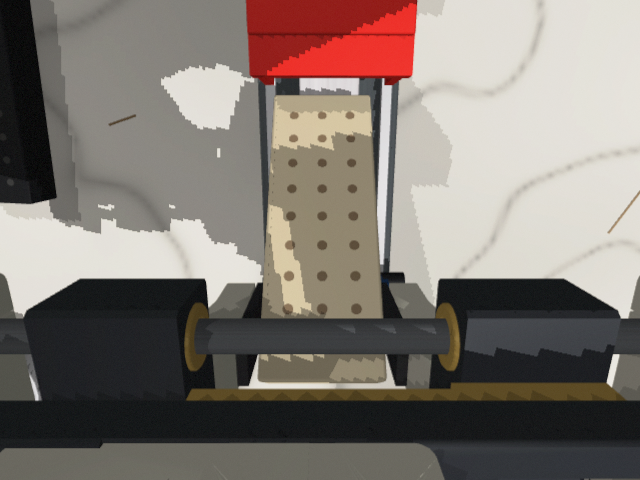

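View pics/s7c.png

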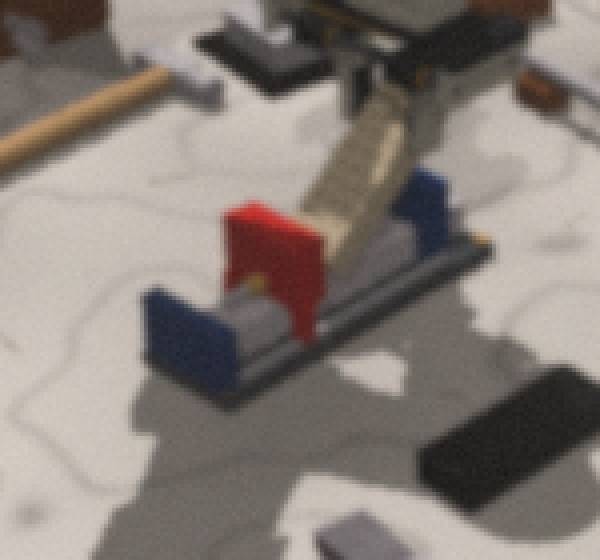

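>>> {"name": "apply_moves", "arguments": {
  "deltas": [
    {"tx": 0, "ty": 0, "tz": 0.002, "turn": 0, "gripper": 0.045},
    {"tx": -0.005, "ty": 0, "tz": 0.0035, "turn": 0, "gripper": 0.045},
    {"tx": -0.01, "ty": 0, "tz": 0.0035, "turn": 0, "gripper": 0.045},
    {"tx": -0.016, "ty": 0, "tz": 0.0035, "turn": 0, "gripper": 0.045},
    {"tx": -0.02, "ty": 0, "tz": 0.0035, "turn": 0, "gripper": 0.045}
  ]
}}

```text
time_s: 8.05
tcp_pos: [0.5481, 0.129, 0.1338]
eef_rot: [-90.0, -0.0, 10.0]
contact_force: [0.3, 0.7, -3.8]
gripper_width: 0.0495
```

```bash
cat >> h.py <<'E'
def cf():
    s=r.get_state(); a=np.radians(10.1); d=np.array(s['tcp_pos'])-[.5076,.1211,0]
    print('t',round(s['time_s'],2),"x' y' z",np.round([1000*(d[0]*np.cos(a)+d[1]*np.sin(a)),1000*(d[1]*np.cos(a)-d[0]*np.sin(a)),1000*d[2]],1),'F',np.round([s['contact_force'][0]*np.cos(a)+s['contact_force'][1]*np.sin(a),s['contact_force'][1]*np.cos(a)-s['contact_force'][0]*np.sin(a),s['contact_force'][2]],1),'w',s['gripper_width'])
E
python3 -c "
from h import *
cf();tilt('w8')"
```

```text
t 8.05 x' y' z [ 41.3   0.7 133.8] F [ 0.4  0.6 -3.8] w 0.04952476724315457
0 [-142.5   92.8   -0. ] ; 20 [-132.8   92.7   -0. ] ; 40 [-119.6   77.4   -0. ] ; 60 [-103.8   41.1   -0. ] ; 80 [-95.6  41.2   0. ] ; 100 [-87.4  43.1   0. ] ; 120 [-78.8  43.2   0. ] ; 140 [-69.8  51.8   0. ] ; 160 [-60.6  44.8   0.1] ; 180 [-51.9  38.    0.1] ; 200 [-43.5  31.9   0.1] ; 220 [-35.5  25.8   0.1] ; 240 [-27.9  19.8   0.1] ; 260 [-20.5  14.4   0.1] ; 280 [-13.3   9.2   0.1] ; 300 [-6.6  4.   0.1] ; 320 [-31.9 -63.3   0.1] ; 340 [-29.  -67.    0.1] ; 360 [ 12.2 -10.7   0.2] ; 380 [ 18.3 -14.6   0.2] ;
```

View pics/w8.png

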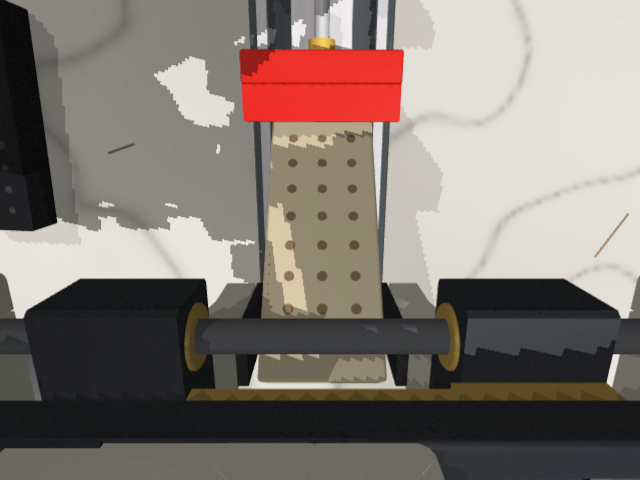

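>>> {"name": "apply_moves", "arguments": {
  "deltas": [
    {"tx": -0.005, "ty": 0, "tz": 0, "turn": 0, "gripper": 0.045},
    {"tx": -0.01, "ty": 0, "tz": 0, "turn": 0, "gripper": 0.045},
    {"tx": -0.015, "ty": 0, "tz": 0, "turn": 0, "gripper": 0.045},
    {"tx": -0.018, "ty": 0, "tz": 0, "turn": 0, "gripper": 0.045},
    {"tx": -0.018, "ty": 0, "tz": 0, "turn": 0, "gripper": 0.045}
  ]
}}

```text
time_s: 8.6
tcp_pos: [0.5332, 0.1267, 0.1351]
eef_rot: [-90.0, -0.3, 10.1]
contact_force: [6.3, -0.6, -1.6]
gripper_width: 0.05
```

```bash
cat >> h.py <<'E'
def jawm(fn):
    p,d,T,K=load(fn); P=pts(d,T,K); hsv=cv2.cvtColor(p,cv2.COLOR_RGB2HSV); h=hsv[...,0]
    m=((h>=174)|(h<=6))&(hsv[...,1]>100)&(abs(P[...,2]-.0912)<.006)
    Y=P[m]; a=np.radians(10.1); x=((Y[:,0]-.5076)*np.cos(a)+(Y[:,1]-.1211)*np.sin(a))*1000
    print(fn,'jaw x range',np.round(np.percentile(x,[0.5,50,99.5]),1),m.sum(),'rows',np.where(m.any(1))[0][[0,-1]])
E
python3 -c "
from h import *
cf();tilt('w9')
for f in ('w1','w6','w7','w8','w9'): jawm(f)"
```

```text
t 8.6 x' y' z [ 26.2   1.  135.1] F [ 6.1 -1.7 -1.6] w 0.04998955024966731
0 [-1.432e+02  9.320e+01 -1.000e-01] ; 20 [-133.5   93.3   -0.3] ; 40 [-1.236e+02  9.340e+01 -1.000e-01] ; 60 [-104.5   42.    -0. ] ; 80 [-96.3  42.1  -0. ] ; 100 [-88.1  44.   -0. ] ; 120 [-79.4  43.9  -0.2] ; 140 [-70.3  53.2   0. ] ; 160 [-61.1  46.    0. ] ; 180 [-52.3  39.2   0. ] ; 200 [-43.9  32.6   0. ] ; 220 [-35.9  26.4   0. ] ; 240 [-28.3  20.2   0. ] ; 260 [-21.   14.5  -0.2] ; 280 [-13.8   9.3   0.1] ; 300 [-7.2  3.7  0.1] ; 320 [-32.4 -63.3   0. ] ; 340 [-29.6 -67.2   0. ] ; 360 [ 11.5 -10.9   0.1] ; 380 [ 17.5 -15.    0.1] ; 
w1 jaw x range [-67.4 -53.  -37.8] 4364 rows [ 80 124]
w6 jaw x range [-67.4 -53.  -37.8] 6643 rows [34 89]
w7 jaw x range [-66.4 -52.6 -37.6] 12792 rows [ 0 77]
w8 jaw x range [-67.4 -53.3 -37.8] 11513 rows [ 49 121]
w9 jaw x range [-79.5 -65.4 -49.8] 11221 rows [ 56 127]
```

View pics/w9.png

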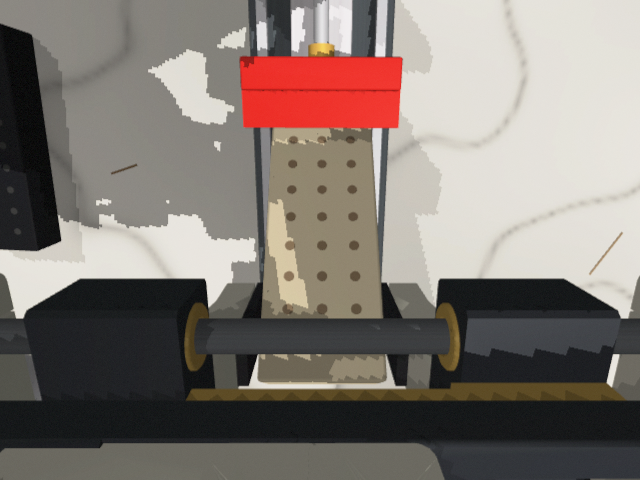

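>>> {"name": "apply_moves", "arguments": {
  "deltas": [
    {"tx": -0.005, "ty": 0.002, "tz": 0, "turn": 0, "gripper": 0.045},
    {"tx": -0.01, "ty": 0.004, "tz": 0, "turn": 0, "gripper": 0.045},
    {"tx": -0.013, "ty": 0.004, "tz": 0, "turn": 0, "gripper": 0.045},
    {"tx": -0.015, "ty": 0.004, "tz": 0, "turn": 0, "gripper": 0.045},
    {"tx": -0.015, "ty": 0.004, "tz": 0, "turn": 0, "gripper": 0.045}
  ]
}}

```text
time_s: 9.15
tcp_pos: [0.5213, 0.1254, 0.1327]
eef_rot: [-89.9, -0.6, 10.1]
contact_force: [11.1, 0.2, 2.1]
gripper_width: 0.0493
```

```bash

python3 -c "
from h import *
cf();tilt('w10')
for f in ('w10',): jawm(f)"
```

```text
t 9.15 x' y' z [ 14.2   1.9 132.7] F [10.9 -1.8  2.1] w 0.04933336739826232
0 [-1.408e+02  8.540e+01 -1.000e-01] ; 20 [-132.7   90.1   -0.3] ; 40 [-1.228e+02  9.010e+01 -1.000e-01] ; 60 [-103.9   38.9   -0. ] ; 80 [-95.9  39.2  -0. ] ; 100 [-87.8  41.1  -0. ] ; 120 [-79.2  41.   -0. ] ; 140 [-70.3  53.7  -0. ] ; 160 [-61.1  46.3   0. ] ; 180 [-52.3  39.5  -0.2] ; 200 [-43.9  32.9   0. ] ; 220 [-35.8  26.9   0. ] ; 240 [-28.1  20.7  -0.2] ; 260 [-20.8  14.9   0.1] ; 280 [-13.8   9.3   0.1] ; 300 [-7.1  4.   0.1] ; 320 [-32.4 -63.4   0. ] ; 340 [-29.5 -67.1   0. ] ; 360 [ 11.7 -10.6   0.1] ; 380 [ 17.7 -14.7   0.1] ; 
w10 jaw x range [-90.6 -76.5 -61.1] 11567 rows [ 56 128]
```

>>> {"name": "apply_moves", "arguments": {
  "deltas": [
    {"tx": -0.004, "ty": 0.002, "tz": 0, "turn": 0, "gripper": 0.045},
    {"tx": -0.003, "ty": 0.006, "tz": 0, "turn": 0, "gripper": 0.045},
    {"tx": -0.001, "ty": 0.01, "tz": 0, "turn": 0, "gripper": 0.045},
    {"tx": 0.002, "ty": 0.014, "tz": 0, "turn": 0, "gripper": 0.045},
    {"tx": 0.002, "ty": 0.014, "tz": 0, "turn": 0, "gripper": 0.045}
  ]
}}

```text
time_s: 9.7
tcp_pos: [0.527, 0.1273, 0.1209]
eef_rot: [-89.8, -1.0, 10.2]
contact_force: [16.1, 0.6, 12.8]
gripper_width: 0.0497
```

```bash

python3 -c "
from h import *
cf();tilt('w11')
for f in ('w11',): jawm(f)"
```

```text
t 9.7 x' y' z [ 20.2   2.6 120.9] F [16.  -2.2 12.8] w 0.049749945523899164
0 [-138.3   77.4   -0.3] ; 20 [-1.293e+02  7.760e+01 -1.000e-01] ; 40 [-108.9   26.4   -0.3] ; 60 [-1.016e+02  2.670e+01 -1.000e-01] ; 80 [-94.4  28.8  -0.1] ; 100 [-86.7  28.9  -0. ] ; 120 [-79.3  46.   -0. ] ; 140 [-70.3  40.8  -0. ] ; 160 [-61.6  35.4  -0. ] ; 180 [-53.2  30.7  -0.2] ; 200 [-44.9  25.9  -0.2] ; 220 [-37.   21.2   0. ] ; 240 [-29.1  16.9   0. ] ; 260 [-21.6  12.4  -0.2] ; 280 [-14.3   8.    0.1] ; 300 [-7.1  3.9  0.1] ; 320 [-32.2 -63.1   0. ] ; 340 [-29.4 -67.    0. ] ; 360 [13.5 -7.8  0.1] ; 380 [ 19.8 -11.8   0.1] ; 
w11 jaw x range [-90.3 -76.3 -60.8] 13915 rows [ 34 114]
```

View pics/w11.png

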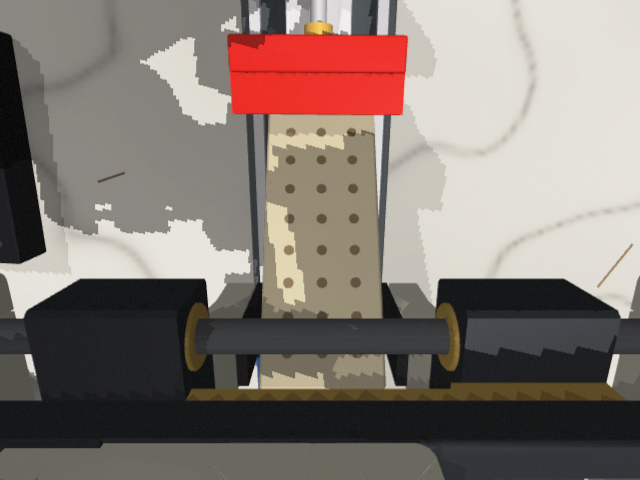

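>>> {"name": "apply_moves", "arguments": {
  "deltas": [
    {"tx": -0.003, "ty": 0.003, "tz": -0.0015, "turn": 0, "gripper": 0.045},
    {"tx": -0.002, "ty": 0.008, "tz": -0.0015, "turn": 0, "gripper": 0.045},
    {"tx": 0.0, "ty": 0.013, "tz": -0.0015, "turn": 0, "gripper": 0.045},
    {"tx": 0.002, "ty": 0.018, "tz": -0.0015, "turn": 0, "gripper": 0.045},
    {"tx": 0.003, "ty": 0.019, "tz": -0.0015, "turn": 0, "gripper": 0.045}
  ]
}}

```text
time_s: 10.25
tcp_pos: [0.5312, 0.1274, 0.1019]
eef_rot: [-89.8, -1.2, 10.2]
contact_force: [18.0, 2.8, 10.0]
gripper_width: 0.0499
```

```bash

python3 -c "
from h import *
cf();tilt('w12')
for f in ('w12',): jawm(f)"
```

```text
t 10.25 x' y' z [ 24.3   2.  101.9] F [18.3 -0.4 10. ] w 0.049864746172732566
0 [-1.325e+02  5.810e+01 -1.000e-01] ; 20 [-1.11e+02  7.00e+00 -1.00e-01] ; 40 [-1.047e+02  6.900e+00 -1.000e-01] ; 60 [-98.6   9.1  -0.1] ; 80 [-91.9   9.2  -0.1] ; 100 [-85.1   9.5   0.1] ; 120 [-78.6  27.6  -0.1] ; 140 [-70.5  24.8  -0. ] ; 160 [-62.4  22.1  -0. ] ; 180 [-54.4  19.4  -0. ] ; 200 [-46.4  16.8  -0. ] ; 220 [-38.5  14.1   0.2] ; 240 [-30.5  11.6  -0.2] ; 260 [-22.7   8.7   0. ] ; 280 [-14.9   6.3  -0.2] ; 300 [-7.2  3.5  0. ] ; 320 [-32.3 -63.4  -0. ] ; 340 [-29.5 -67.3  -0. ] ; 360 [15.9 -4.2  0.3] ; 380 [23.4 -6.9  0.1] ; 
w12 jaw x range [-89.4 -75.5 -59.8] 18399 rows [ 10 103]
```

View pics/w12.png

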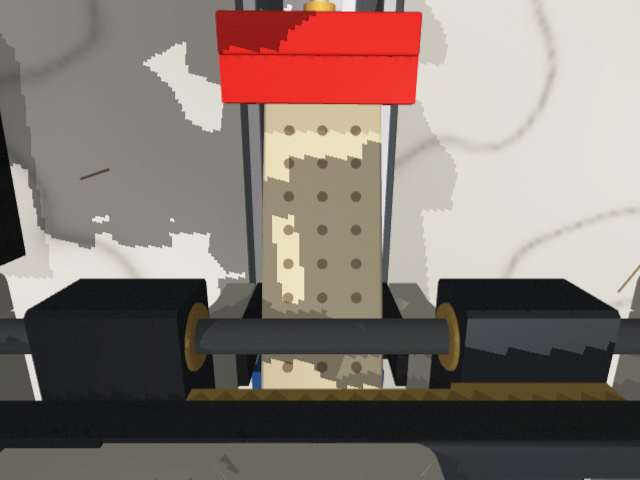

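>>> {"name": "apply_moves", "arguments": {
  "deltas": [
    {"tx": -0.003, "ty": 0, "tz": -0.001, "turn": 0, "gripper": 0.045},
    {"tx": -0.006, "ty": 0, "tz": -0.001, "turn": 0, "gripper": 0.045},
    {"tx": -0.007, "ty": 0, "tz": -0.001, "turn": 0, "gripper": 0.045},
    {"tx": -0.007, "ty": 0, "tz": -0.001, "turn": 0, "gripper": 0.045}
  ],
  "newtons": 45
}}

```text
time_s: 10.7
tcp_pos: [0.5247, 0.1259, 0.1023]
eef_rot: [-89.7, -1.2, 10.2]
contact_force: [18.9, 6.0, 8.1]
gripper_width: 0.0493
```

```bash

python3 -c "
from h import *
cf();tilt('w13')
for f in ('w13',): jawm(f)"
```

```text
t 10.7 x' y' z [ 17.7   1.7 102.3] F [19.7  2.6  8.1] w 0.04934964457521442
0 [-1.327e+02  5.840e+01 -1.000e-01] ; 20 [-1.111e+02  7.300e+00 -1.000e-01] ; 40 [-1.049e+02  7.700e+00 -1.000e-01] ; 60 [-98.8   9.6  -0.1] ; 80 [-92.1   9.7  -0.2] ; 100 [-85.2   9.9  -0.2] ; 120 [-78.7  28.3  -0. ] ; 140 [-70.6  25.   -0.2] ; 160 [-62.5  22.4  -0. ] ; 180 [-54.5  19.5   0. ] ; 200 [-46.4  17.1   0. ] ; 220 [-38.5  14.3  -0.2] ; 240 [-30.6  11.6  -0.2] ; 260 [-22.8   9.    0. ] ; 280 [-14.9   6.3   0.1] ; 300 [-7.2  3.5  0.1] ; 320 [-32.4 -63.3   0. ] ; 340 [-29.6 -67.3   0. ] ; 360 [15.7 -4.4  0.3] ; 380 [23.3 -6.8  0.1] ; 
w13 jaw x range [-95.8 -81.9 -66.2] 18319 rows [ 11 104]
```

View pics/w13.png

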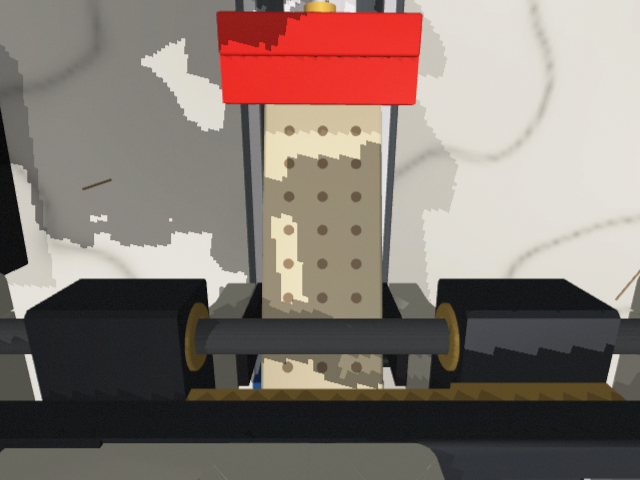

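>>> {"name": "apply_moves", "arguments": {
  "deltas": [
    {"tx": 0, "ty": 0.003, "tz": -0.001, "turn": 0, "gripper": 0.045},
    {"tx": 0, "ty": 0.007, "tz": -0.001, "turn": 0, "gripper": 0.045},
    {"tx": 0.0005, "ty": 0.011, "tz": -0.001, "turn": 0, "gripper": 0.045},
    {"tx": 0.001, "ty": 0.013, "tz": -0.001, "turn": 0, "gripper": 0.045}
  ]
}}

```text
time_s: 11.15
tcp_pos: [0.5261, 0.1252, 0.0889]
eef_rot: [-89.7, -1.2, 10.2]
contact_force: [18.4, 6.9, 7.6]
gripper_width: 0.0496
```

```bash

python3 -c "
from h import *
cf();tilt('w14')
for f in ('w14',): jawm(f)"
```

```text
t 11.15 x' y' z [18.9  0.8 88.9] F [19.4  3.5  7.6] w 0.04960847464201312
0 [-113.    -6.5   -0. ] ; 20 [-107.5   -6.2   -0. ] ; 40 [-101.7   -6.2   -0. ] ; 60 [-96.2  -4.   -0. ] ; 80 [-90.1  -4.1   0. ] ; 100 [-84.5   4.4   0.2] ; 120 [-78.   16.3   0. ] ; 140 [-70.4  15.   -0.2] ; 160 [-62.8  13.3   0. ] ; 180 [-55.   11.7   0.1] ; 200 [-47.2  10.5   0.1] ; 220 [-39.4   8.8   0.1] ; 240 [-31.4   7.5   0.1] ; 260 [-23.4   5.8   0.1] ; 280 [-15.4   4.3   0.1] ; 300 [-7.3  2.5 -0.1] ; 320 [-32.1 -63.5   0.1] ; 340 [-29.3 -67.5   0.1] ; 360 [17.6 -2.   0.2] ; 380 [26.1 -3.6  0.2] ; 
w14 jaw x range [-94.4 -81.  -65.6] 21945 rows [  0 100]
```

>>> {"name": "apply_moves", "arguments": {
  "deltas": [
    {"tx": 0, "ty": 0.003, "tz": 0, "turn": 0, "gripper": 0.045},
    {"tx": 0, "ty": 0.007, "tz": 0, "turn": 0, "gripper": 0.045},
    {"tx": 0.0005, "ty": 0.011, "tz": 0, "turn": 0, "gripper": 0.045},
    {"tx": 0.0005, "ty": 0.013, "tz": 0, "turn": 0, "gripper": 0.045}
  ]
}}

```text
time_s: 11.6
tcp_pos: [0.525, 0.1247, 0.0746]
eef_rot: [-89.7, -1.0, 10.2]
contact_force: [16.6, 7.1, 4.3]
gripper_width: 0.0497
```

```bash

python3 -c "
from h import *
cf();tilt('w15')
for f in ('w15',): jawm(f)
shot('scene','sc15')
a=cv2.imread('pics/sc15.png')[215:335,290:440]; cv2.imwrite('pics/sc15c.png',cv2.resize(a,None,fx=4,fy=4,interpolation=3))"
```

```text
t 11.6 x' y' z [17.7  0.5 74.6] F [17.6  4.1  4.3] w 0.0497175155542452
0 [-108.9  -20.1   -0. ] ; 20 [-103.9  -20.    -0.2] ; 40 [-98.9 -19.   -0. ] ; 60 [-93.8 -17.9   0.1] ; 80 [-88.3 -17.6  -0. ] ; 100 [-83.1 -12.3  -0. ] ; 120 [-77.6   5.2   0. ] ; 140 [-70.6   4.6   0. ] ; 160 [-63.3   4.4  -0.4] ; 180 [-55.9   4.2   0. ] ; 200 [-48.4   3.6  -0.2] ; 220 [-40.6   3.5   0.1] ; 240 [-32.6   3.    0.1] ; 260 [-24.4   2.8  -0.1] ; 280 [-16.2   2.3   0.1] ; 300 [-7.6  1.9  0.1] ; 320 [-32.1 -63.6   0. ] ; 340 [-29.4 -67.6   0. ] ; 360 [19.3  0.6 -0.1] ; 380 [28.7  0.1  0.4] ; 
w15 jaw x range [-91.7 -79.6 -65.7] 24490 rows [  0 101]
```

View pics/sc15c.png

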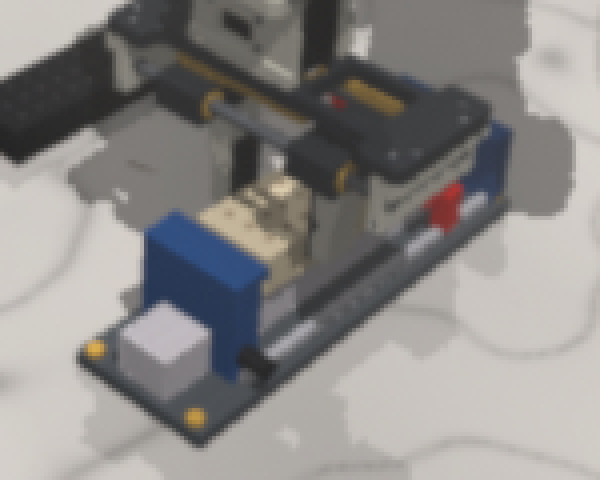

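>>> {"name": "apply_moves", "arguments": {
  "deltas": [
    {"tx": 0, "ty": 0.003, "tz": 0, "turn": 0, "gripper": 0.045},
    {"tx": 0, "ty": 0.006, "tz": 0, "turn": 0, "gripper": 0.045},
    {"tx": 0, "ty": 0.008, "tz": 0, "turn": 0, "gripper": 0.045},
    {"tx": 0, "ty": 0.008, "tz": 0, "turn": 0, "gripper": 0.045}
  ]
}}

```text
time_s: 12.1
tcp_pos: [0.5244, 0.1246, 0.0684]
eef_rot: [-89.7, -1.0, 10.2]
contact_force: [5.5, 6.7, 24.1]
gripper_width: 0.0495
```

```bash

python3 -c "
from h import *
cf();tilt('w16')
for f in ('w16',): jawm(f)
shot('scene','sc16')
a=cv2.imread('pics/sc16.png')[215:335,290:440]; cv2.imwrite('pics/sc16c.png',cv2.resize(a,None,fx=4,fy=4,interpolation=3))"
```

```text
t 12.1 x' y' z [17.1  0.5 68.4] F [ 6.6  5.6 24.1] w 0.049526163172539925
0 [-107.1  -26.3   -0. ] ; 20 [-102.4  -26.1   -0. ] ; 40 [-98.  -23.9  -0. ] ; 60 [-92.9 -24.   -0.2] ; 80 [-87.7 -23.8  -0. ] ; 100 [-82.3 -23.7  -0. ] ; 120 [-77.6   0.4   0. ] ; 140 [-70.8   0.2   0. ] ; 160 [-63.7   0.8   0. ] ; 180 [-56.5   0.6   0. ] ; 200 [-49.1   0.7   0. ] ; 220 [-41.4   0.8   0.1] ; 240 [-33.4   1.2   0.3] ; 260 [-25.3   1.1   0.1] ; 280 [-16.9   1.1   0.1] ; 300 [-8.1  1.5  0.1] ; 320 [-32.3 -63.3   0.1] ; 340 [-29.5 -67.2   0.1] ; 360 [19.9  2.1  0.1] ; 380 [29.9  2.3  0.1] ; 
w16 jaw x range [-90.6 -78.9 -65.5] 26161 rows [  0 102]
```

View pics/sc16c.png

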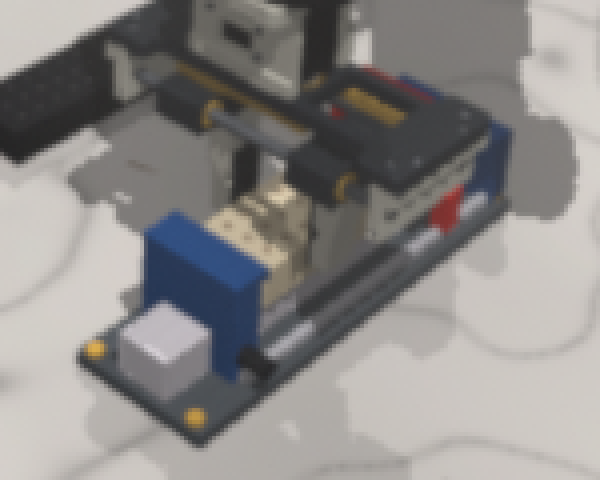

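View pics/w16.png

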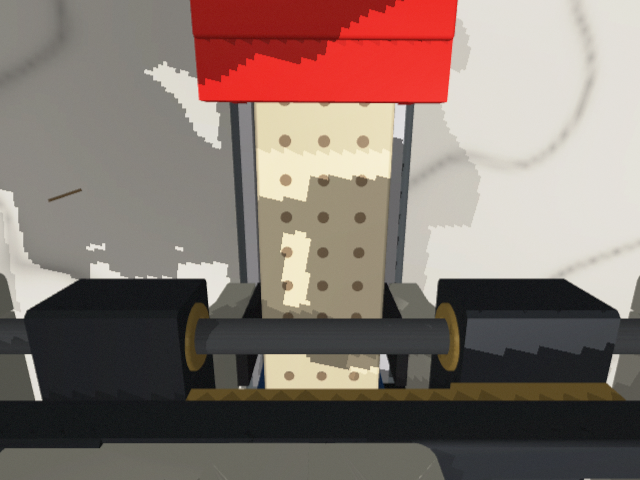

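The block is down flat on the seat (Fz 24 N) with the jaw at about 27.7 mm. Next I ease off and slide it under the blue lip.

>>> {"name": "apply_moves", "arguments": {
  "deltas": [
    {"tx": 0.001, "ty": -0.001, "tz": 0, "turn": 0, "gripper": 0.045},
    {"tx": 0.004, "ty": -0.001, "tz": 0, "turn": 0, "gripper": 0.045},
    {"tx": 0.007, "ty": -0.001, "tz": 0, "turn": 0, "gripper": 0.045},
    {"tx": 0.01, "ty": -0.001, "tz": 0, "turn": 0, "gripper": 0.045},
    {"tx": 0.01, "ty": -0.001, "tz": 0, "turn": 0, "gripper": 0.045}
  ]
}}

```text
time_s: 12.7
tcp_pos: [0.5299, 0.1243, 0.0683]
eef_rot: [-89.8, -0.5, 10.1]
contact_force: [-6.9, 5.2, 31.7]
gripper_width: 0.0495
```

```bash

python3 -c "
from h import *
cf();tilt('w17')
for f in ('w17',): jawm(f)
shot('scene','sc17')
a=cv2.imread('pics/sc17.png')[215:335,290:440]; cv2.imwrite('pics/sc17c.png',cv2.resize(a,None,fx=4,fy=4,interpolation=3))"
```

```text
t 12.7 x' y' z [22.5 -0.8 68.3] F [-5.9  6.3 31.7] w 0.04947665031281612
0 [-1.075e+02 -2.520e+01 -1.000e-01] ; 20 [-1.027e+02 -2.530e+01 -1.000e-01] ; 40 [-98.2 -23.2  -0.1] ; 60 [-93.1 -23.1  -0. ] ; 80 [-87.8 -23.2   0.1] ; 100 [-82.7 -19.8  -0. ] ; 120 [-77.7   0.9  -0. ] ; 140 [-70.9   1.1  -0.2] ; 160 [-63.8   1.   -0. ] ; 180 [-56.5   1.2   0. ] ; 200 [-49.1   1.2   0. ] ; 220 [-41.4   1.4   0. ] ; 240 [-33.4   1.4   0. ] ; 260 [-25.2   1.6   0. ] ; 280 [-16.8   1.7   0.1] ; 300 [-8.1  1.6  0.1] ; 320 [-32.4 -63.4   0. ] ; 340 [-29.5 -67.1   0. ] ; 360 [19.6  1.8  0.1] ; 380 [29.6  2.1  0.1] ; 
w17 jaw x range [-85.3 -73.6 -60.3] 25731 rows [  0 101]
```

View pics/sc17c.png

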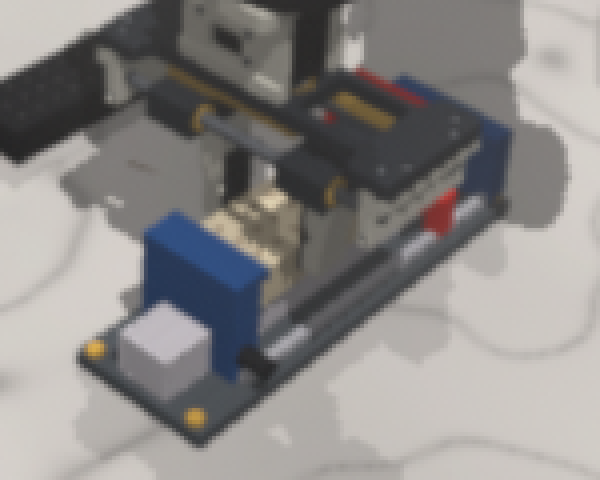

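>>> {"name": "apply_moves", "arguments": {
  "deltas": [
    {"tx": 0.001, "ty": -0.002, "tz": 0.001, "turn": 0, "gripper": 0.045},
    {"tx": 0.002, "ty": -0.002, "tz": 0.001, "turn": 0, "gripper": 0.045},
    {"tx": 0.004, "ty": -0.002, "tz": 0.001, "turn": 0, "gripper": 0.045},
    {"tx": 0.005, "ty": -0.002, "tz": 0.001, "turn": 0, "gripper": 0.045}
  ]
}}

```text
time_s: 13.2
tcp_pos: [0.534, 0.1252, 0.0684]
eef_rot: [-89.9, -0.4, 10.1]
contact_force: [-0.4, 2.6, 15.1]
gripper_width: 0.0497
```

```bash

python3 -c "
from h import *
cf();tilt('w18')
for f in ('w18',): jawm(f)"
```

```text
t 13.2 x' y' z [26.7 -0.6 68.4] F [ 0.   2.6 15.1] w 0.04973788628961157
0 [-1.076e+02 -2.520e+01 -1.000e-01] ; 20 [-1.028e+02 -2.490e+01  1.000e-01] ; 40 [-98.4 -22.8  -0.1] ; 60 [-93.2 -22.8  -0.1] ; 80 [-87.9 -22.7  -0. ] ; 100 [-82.8 -19.3  -0. ] ; 120 [-77.8   1.3  -0. ] ; 140 [-70.9   1.3  -0. ] ; 160 [-63.8   1.1  -0. ] ; 180 [-56.6   1.1  -0. ] ; 200 [-49.1   1.3   0. ] ; 220 [-41.4   1.4   0. ] ; 240 [-33.4   1.5   0. ] ; 260 [-25.2   1.7  -0.2] ; 280 [-16.8   1.6   0. ] ; 300 [-8.2  1.7  0.1] ; 320 [-32.4 -63.2   0.1] ; 340 [-29.6 -67.2   0. ] ; 360 [19.7  2.   0.1] ; 380 [29.5  2.   0.1] ; 
w18 jaw x range [-81.1 -69.4 -56.1] 25675 rows [  0 101]
```

>>> {"name": "apply_moves", "arguments": {
  "deltas": [
    {"tx": 0.001, "ty": -0.001, "tz": 0, "turn": 0, "gripper": 0.045},
    {"tx": 0.002, "ty": -0.001, "tz": 0, "turn": 0, "gripper": 0.045},
    {"tx": 0.0025, "ty": -0.001, "tz": 0, "turn": 0, "gripper": 0.045},
    {"tx": 0.0025, "ty": -0.001, "tz": 0, "turn": 0, "gripper": 0.06},
    {"tx": 0.0025, "ty": -0.001, "tz": 0, "turn": 0, "gripper": 0.07}
  ]
}}

```text
time_s: 13.75
tcp_pos: [0.5328, 0.1235, 0.0665]
eef_rot: [-90.0, 0.1, 10.0]
contact_force: [-0.4, 0.2, 0.1]
gripper_width: 0.0605
```

>>> {"name": "apply_moves", "arguments": {
  "deltas": [
    {"tx": 0, "ty": 0, "tz": 0, "turn": 0, "gripper": 0.07},
    {"tx": 0, "ty": 0, "tz": 0, "turn": 0, "gripper": 0.07}
  ]
}}

```text
time_s: 13.95
tcp_pos: [0.533, 0.1235, 0.0662]
eef_rot: [-90.0, 0.1, 10.0]
contact_force: [0.2, -0.3, 0.8]
gripper_width: 0.0692
```

```bash

python3 -c "
from h import *
cf();tilt('w19')
for f in ('w19',): jawm(f)
shot('scene','sc19')
a=cv2.imread('pics/sc19.png')[215:335,290:440]; cv2.imwrite('pics/sc19c.png',cv2.resize(a,None,fx=4,fy=4,interpolation=3))"
```

```text
t 13.95 x' y' z [25.4 -2.1 66.2] F [ 0.1 -0.3  0.8] w 0.0691717886303066
0 [-1.073e+02 -2.620e+01 -1.000e-01] ; 20 [-1.025e+02 -2.630e+01 -1.000e-01] ; 40 [-97.6 -26.4  -0.1] ; 60 [-93.  -24.2  -0.1] ; 80 [-87.8 -24.3  -0.1] ; 100 [-82.4 -24.2   0.1] ; 120 [-77.8  -0.3  -0.1] ; 140 [-71.   -0.3  -0.1] ; 160 [-64.   -0.2  -0.1] ; 180 [-56.8  -0.5  -0. ] ; 200 [-49.4  -0.3  -0. ] ; 220 [-41.8  -0.3   0.2] ; 240 [-34.   -0.2  -0. ] ; 260 [-26.   -0.5  -0. ] ; 280 [-17.7  -0.4  -0.2] ; 300 [-9.1 -0.3  0.2] ; 320 [-32.6 -63.5  -0. ] ; 340 [-29.6 -67.   -0. ] ; 360 [18.  -0.5  0. ] ; 380 [27.8 -0.4  0.1] ; 
w19 jaw x range [-81.7 -68.8 -53.8] 28894 rows [  0 112]
```

View pics/sc19c.png

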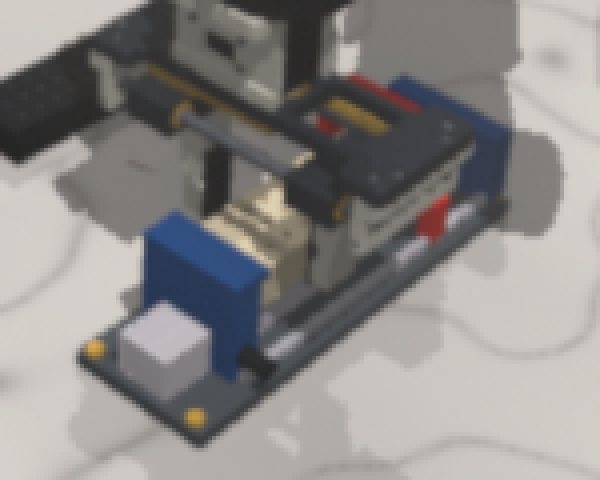

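View pics/w19.png

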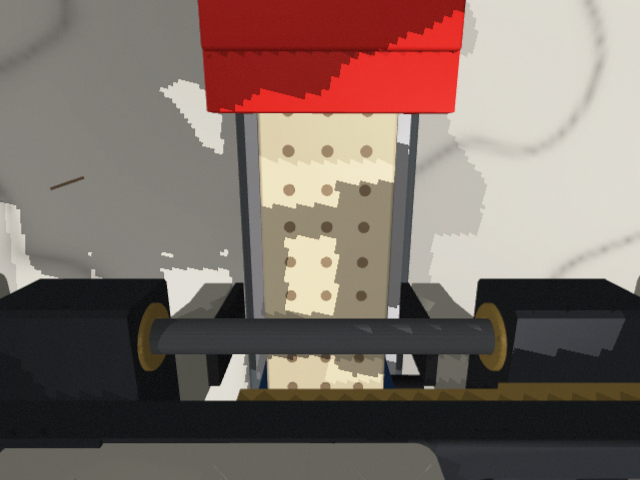

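The jaw reads 16.0 mm and the block is level with its top at 66 mm, so it is clamped. Withdrawing straight up.

>>> {"name": "apply_moves", "arguments": {
  "deltas": [
    {"tx": 0, "ty": -0.015, "tz": 0.001, "turn": 0, "gripper": 0.072},
    {"tx": 0, "ty": -0.045, "tz": 0.001, "turn": 0, "gripper": 0.072},
    {"tx": 0, "ty": -0.09, "tz": 0.001, "turn": 0, "gripper": 0.072},
    {"tx": 0, "ty": -0.135, "tz": 0.001, "turn": 0, "gripper": 0.072},
    {"tx": 0, "ty": -0.17, "tz": 0.001, "turn": 0, "gripper": 0.072}
  ]
}}

```text
time_s: 14.55
tcp_pos: [0.5336, 0.1248, 0.2394]
eef_rot: [-90.0, -0.1, 10.0]
contact_force: [0.8, 0.5, -0.3]
gripper_width: 0.0721
```

>>> {"name": "apply_moves", "arguments": {
  "deltas": [
    {"tx": 0.03, "ty": 0, "tz": 0, "turn": 0, "gripper": 0.072},
    {"tx": 0.03, "ty": 0, "tz": 0, "turn": 0, "gripper": 0.072},
    {"tx": 0.03, "ty": 0, "tz": 0, "turn": 0, "gripper": 0.072}
  ]
}}

```text
time_s: 14.85
tcp_pos: [0.5626, 0.1299, 0.2358]
eef_rot: [-90.0, 0.1, 10.0]
contact_force: [-0.4, 0.4, 0.2]
gripper_width: 0.0717
```

```bash

python3 -c "
from h import *
cf();tilt('w20'); jawm('w20')
p,d,T,K=load('w20');P=pts(d,T,K)
hsv=cv2.cvtColor(p,cv2.COLOR_RGB2HSV)
m=(abs(P[...,2]-.0665)<.003)&(hsv[...,0]>12)&(hsv[...,0]<40)
k,lab,st,ce=cv2.connectedComponentsWithStats(m.astype(np.uint8)); i=1+np.argmax(st[1:,4]); Y=P[lab==i]
print(st[i],cv2.minAreaRect((Y[:,:2]*1000).astype(np.float32)),np.percentile(Y[:,2],[2,50,98]))
shot('scene','sc20');shot('side','s20')
a=cv2.imread('pics/sc20.png')[180:340,200:440]; b=cv2.imread('pics/s20.png')[200:360,210:450]
cv2.imwrite('pics/f20.png',np.vstack([cv2.resize(x,None,fx=1.8*1.0,fy=1.8,interpolation=3) for x in (a,b)]))"
```

```text
t 14.85 x' y' z [ 55.7  -1.  235.8] F [-0.3  0.4  0.2] w 0.07172336876895712
0 [-173.4  195.3   -0. ] ; 20 [-159.4  195.     0. ] ; 40 [-133.9  143.3    0. ] ; 60 [-121.9  145.2    0. ] ; 80 [-1.092e+02  1.454e+02  1.000e-01] ; 100 [-9.800e+01  1.692e+02  1.000e-01] ; 120 [-8.350e+01  1.691e+02  1.000e-01] ; 140 [-6.85e+01  1.69e+02  1.00e-01] ; 160 [-5.310e+01  1.689e+02  1.000e-01] ; 180 [-3.730e+01  1.689e+02  1.000e-01] ; 200 [-21.  169.2   0.2] ; 220 [ -4.4 169.    0.2] ; 240 [ 10.1 159.1   0.2] ; 260 [ 26.5 157.    0.2] ; 280 [ 58.9 195.2   0.3] ; 300 [ 97.  234.6   0.3] ; 320 [-32.  -63.6   0.1] ; 340 [-29.1 -67.2   0.1] ; 360 [169.6 234.7   0.4] ; 380 [195.4 234.7   1. ] ; 
w20 jaw x range [-83.3 -68.9 -53.8] 5118 rows [33 81]
[ 290   83   66  156 9715] ((513.2155151367188, 121.2593765258789), (122.0558090209961, 50.16320037841797), 9.759750366210938) [0.06502093 0.06656967 0.06808969]
```

View pics/w20.png

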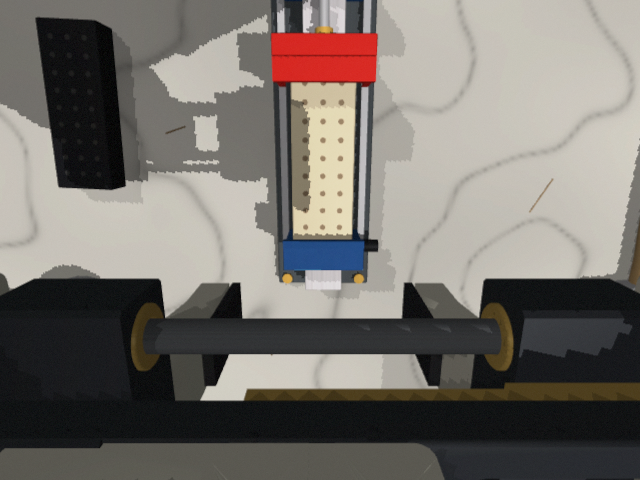

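View pics/f20.png

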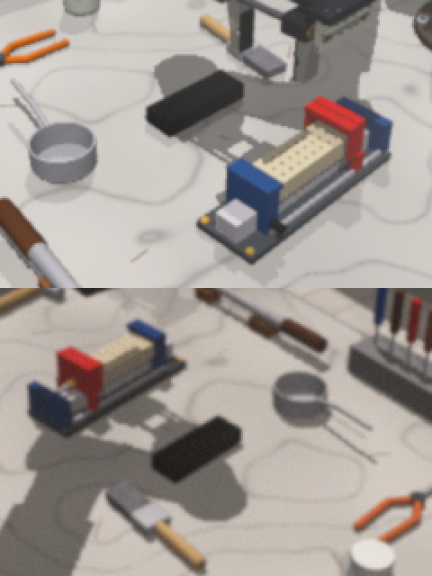

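The block is flat and under both lips (jaw 16 mm, block top at 66.6 mm). The other objects look undisturbed.

```bash
python3 -c "
from h import *
print(r.close_job())"
```

```text
the job is handed in; nothing more can be done
None
```

The pale block is clamped in the spring-jaw holder, and the job was handed in at about 15 s of the 45 s allowed; no verdict was reported.

- **What I did:** I gripped the block off-centre and let it swing in the pads to about 37°. With its low end I pushed the red jaw back to about 28 mm. I lowered the other end past the blue lip until the block lay flat, slid it under the lip, let go and withdrew straight up.
- **Last checks:**
  - The jaw read 16.0 mm, as expected for a clamped block.
  - The block's top was level at 66.6 mm (66 mm nominal), aligned with the holder, and about 122 mm of it showed between the lips (119 mm expected).
  - The contact force was about zero.
  - In the final scene, side and wrist pictures the charcoal block and the other nearby things looked unmoved; I did not measure this.
- **Not quite as planned:**
  - The block slipped a few millimetres in the grip while pushing, so the jaw sat at 22–23 mm for a while. I pushed it back to between 28 and 29 mm before the high end reached the lip.
  - I saw no jaw reading above 28.7 mm, so it stayed short of its 34 mm end stop.
  - I pressed on the seat through the block with up to about 32 N before easing off. The highest sideways force I read was about 20 N.

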